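Set up the bench shield, then lift the source vial with tongs

ROBOT

A 6-joint arm with a two-finger parallel gripper is mounted at the origin on a cart in front of the work surface, level with it; the furniture and walls round the work are solid. World frame = base frame: x ahead of the robot, y to its left, z up, the work surface at z = 0. Lengths are in m, angles in rad, forces in N, time in s.
With the tool pointing down it reaches from about 0.325 to 0.775 m from the base axis. Payload 5.5 kg.
Tool frame: the origin (TCP) lies at the very end of the fingers, on their centre line; the grasp point (between the pads) lies 19 mm behind it; z points along the fingers, y is the line along which they close (so a half turn about z gives the same grasp; the last joint's range is limited). The gripper opens to 88 mm and grips with 3 to 60 N. Pads are 20 mm wide; open, the fingers measure 115 mm over their backs; the gripper's body (75 mm by 178 mm) begins 61 mm behind the grasp point.
Start: joints at [1.171, 0.091, 1.231, -0, 1.82, -0.057], TCP at [0.202, 0.565, 0.223] pointing down, gripper open.
Joint ranges: [-2.87, 2.87], [-0.86, 2.18], [0.17, 2.46], [-1.51, 4.65], [0.06, 2.69], [-2.65, 2.65]. Speed limits (rad/s): [2.57, 2.57, 3.01, 3.14, 3.14, 3.14].

INTERFACE

Orientations are given as [roll, pitch, yaw] about the fixed x, y, z axes, in that order (R = Rz(yaw) Ry(pitch) Rx(roll)).
In Python, from rig import sensors, eyes, env gives the robot as it stands.
- The arm moves only by the tool step_arm, never from a script. Its argument "deltas" is one flat list of numbers, 7 for each row, row after row: the turn, a rotation vector about the world's x, y, z in degrees, then the shift along the world's x, y, z in cm, then the closure, from 0 (fully open) to 1 (shut). A call has 1 to 12 rows; each row is the pose to reach, as a shift and turn from the pose commanded when the call began; what a row does not reach only later rows make up. A row lasts 1/10 s, in which the tool goes at most 50 mm and 8.59 degrees, less where a joint would pass 70% of its speed; a pose out of reach is approached as far as the arm can. A call with a gripper value outside its range is refused whole. The fingers move at their own pace and stop on an object; the grip force is fixed at half the most. Time passes only in rows, so rows that repeat a pose let the fingers close. It gives the time, the measured TCP pose, the force, the opening and the grip force at its end, in the units of the state.
- sensors.read_state(): the state, without advancing time (a new reading comes with each control period).
- eyes.capture(name): name is "side" or "top"; returns a dict with "frame" (400x640x3 uint8, red, green, blue), "fx", "fy", "cx", "cy" (pixels), "xyz" and "rotation" of the camera in the world. Camera axes: x right, y down, z forward; pixel columns grow to the right and rows downward; lengths in m; the calibration is good to about 2 mm. A picture is of the moment at which its call begins. There is no depth.
- env.sign_off(): hands the job in; it is judged then, once.
The state is a dict: "time_s": time; "qpos": joint angles; "qd": joint speeds; "joint_torque": joint torques, N m; "tool_pos": TCP position; "ee_rot": TCP orientation; "ft_force": force on the tool from outside, world axes, zero at the start; "moment": the same for the moment, N m; "opening": finger opening in m; "grasp_force": force on a finger pad.
Only numpy, scipy, OpenCV 4.12 (cv2) and the standard library are available. Lean on these libraries where they do the work, as an engineer would, in place of code of your own. Each camera call takes 0.05 s, during which the arm holds its last target. There are 200 camera calls.

TASK

Before the source comes out, set up the bench shield: take the clear panel from the peg rack and slide it down into the slot of the metal foot until it sits fully home, and let go of it. Then pick up the spring tongs, close their jaws on the small vial that stands in the lead pot (never touch the vial with the gripper itself) and lift it out to about 10 cm above its pot, behind the shield. Finish there, still squeezing the tongs and holding the vial upright over its pot; leave the pot where it stands and the lid, beaker, wash bottle and timer alone.

Things in the scene. Friction and masses are not known exactly. Their poses are not given: they have to be found in the camera images.
- panel_strip (a point): Centre of the aluminium grip strip on the top edge of the clear acrylic shield panel: sheet 8 thick (x), 140 wide (y), 130 tall (z), bottom edge bevelled 2.5, about 220 g; strip 13 thick, 140 long, 24 tall. This point is 118 above the panel's bottom edge. At the start the panel stands upright and loose between the rack's pegs, its bottom edge 8 above the bench.
- panel_foot (a point): Centre of the panel's bottom edge; axes as the panel (x through its thickness, y along its width, z up).
- foot_slot (a point): Centre of the floor of the slot in the shield's foot, an aluminium bar 44 x 180 x 36 tall on a flange 84 wide, fixed to the bench. Slot: open at the top, ends closed, 10.5 wide (x), 146.5 long (y), 28 deep; its floor is 8 above the bench. x across the slot, towards the pot; y along it; z up. The panel fits either way round.
- rack: White plastic peg rack fixed to the bench: a board 92 x 170 x 8 with two rows of four upright pegs, 8 in diameter, standing up to 53 above the bench. The panel stands in the middle gap (11 wide) along the board's length (y). Origin under its centre.
- tongs_grip (a point): Point midway between the two grip flats of the steel spring tongs, 10 above their underside; x points to the jaws, y to the left arm, z up. The tongs lie flat on the bench, 240 long, 20 tall, 92 g; they balance at this point. The ribbed flats are 50 long (x) and 20 tall; over their outer faces they are 56 apart when the tongs are open, 37 when the jaws hold the vial (faces near parallel).
- tongs_jaws (a point): Point midway between the two jaws, 117 in front of tongs_grip, same height and axes. The white plastic jaws are 10 tall, shallow V cradles 30 long; the gap between them is 60 when open, about 44 when the flats are squeezed to 49.
- tongs_left (a joint): Angle by which the left arm has closed (rad): 0 open, about 0.1 with the vial in the jaws, 0.139 quite shut; the right arm follows it. A spring presses the grip flats apart, with about 5 N when open and 9 N on the vial: squeezed to between 46 and 52 mm they can be carried with the jaws still open.
- vial_centre (a point): Centre (half-way up) of the sample vial: upright cylinder 25 in diameter and 47 tall with a black cap 11 tall, 20 g. It stands loose in the pot; its foot is 6 and its top 53 above the bench, so 26 of it, from 27 to 53, stand out of the pot. z is the vial's axis.
- pot_rim (a point): Centre of the mouth of the grey lead pot: round, 58 in diameter, 27 tall, 0.7 kg, bore 29 in diameter and 21 deep. It stands loose on the bench behind the foot.
- pot_lid: The pot's round grey lid with a knob, 58 in diameter, 27 tall, lying aside. Origin under its centre. Leave alone.
- beaker: Glass beaker 59 x 64 x 67 tall. Origin under its centre. Leave alone.
- wash_bottle: White wash bottle with a bent red spout, 66 x 96 x 195 tall. Origin under its centre. Leave alone.
- timer: Flat square white timer 63 x 63 x 21 tall. Origin under its centre. Leave alone.
There are look-alikes about, which are no part of the job. Leave any orange look-alike of the part that bears foot_slot alone.

How it is judged:
By the outcome, as a careful person would: the job done as asked, in the order asked, and still so for the second after the job is handed in, while the arm keeps its last pose, push and grip.
It also fails if it takes over 64 s, if anything falls off the work surface, if the arm or the gripper's body presses on something with over 40 N, if the wrist force passes 120 N, or if a joint passes its speed limit or range.

## Working session

There is one attempt and no reset: what is moved stays moved. The work goes in short steps, Python scripts to look and compute and a tool call to move; the robot and the scene stay as the last step left them, time stands still between calls to the robot, and variables do not carry over. Pictures are saved under pics/ and viewed, at most 10 in all, crops included, and the job is handed in when it is done.

Besides the shell and the picture viewer there is one more tool, called after ">>>" by a JSON object that holds its "api" and its "payload". step_arm: Moves the arm, as the interface text tells. Its arguments: {"type":"object","properties":{"deltas":{"type":"array"}},"required":["deltas"]}

```bash
mkdir -p pics
cat > h.py <<'E'
import numpy as np, cv2
from rig import sensors, eyes, env
def cap(n,f=None):
    c=eyes.capture(n)
    if f: cv2.imwrite('pics/'+f,cv2.cvtColor(c['frame'],cv2.COLOR_RGB2BGR))
    np.savez('pics/'+n+'.npz',**{k:np.array(v) for k,v in c.items()})
    return c
def load(n): 
    d=np.load('pics/'+n+'.npz'); return {k:d[k] for k in d}
def ray(c,u,v):
    d=np.array([(u-c['cx'])/c['fx'],(v-c['cy'])/c['fy'],1.0]); return np.array(c['xyz']),np.array(c['rotation'])@d
def onz(c,u,v,z):
    o,d=ray(c,u,v); return o+d*(z-o[2])/d[2]
def tri(c1,p1,c2,p2):
    o1,d1=ray(c1,*p1);o2,d2=ray(c2,*p2)
    s=np.linalg.lstsq(np.c_[d1,-d2],o2-o1,rcond=None)[0]
    a=o1+s[0]*d1;b=o2+s[1]*d2
    return (a+b)/2,np.linalg.norm(a-b)
E
python3 - <<'E'
from h import *
for n in('side','top'):
    c=cap(n,n+'0.png'); print(n,c['xyz'],np.round(c['rotation'],3).tolist(),c['fx'],c['cx'],c['cy'])
print(sensors.read_state())
E
```

```text
side [-0.49485947 -1.49887967  0.92339511] [-1.984, -0.01, -0.556] 464.3006376902722 322.0420452910616 198.12782435592612
top [0.3777273  0.06711793 1.37050081] [-3.021, 0.026, -1.59] 366.5610563948854 317.12253833747 196.84642589371595
{'time_s': 0.1, 'qpos': array([ 1.17132182e+00,  9.17743905e-02,  1.23175117e+00, -6.56317411e-06,
        1.81981407e+00, -5.67086616e-02]), 'qd': array([-0.00033838, -0.00210402, -0.00265163, -0.00022545,  0.00020901,
       -0.00188129]), 'joint_torque': array([ 2.52944010e-03, -4.47855771e+01, -4.07570136e+01,  7.00477464e-02,
        2.83982389e-02, -1.49776042e-04]), 'tool_pos': array([0.2015599 , 0.56484597, 0.22163353]), 'ee_rot': array([-3.13984813e+00, -9.26619806e-05,  2.79882511e+00]), 'ft_force': array([-0.7984946 , -0.40370439, -0.84739093]), 'moment': array([ 0.02724597, -0.00078248, -0.00190106]), 'grasp_force': 0.0, 'opening': 0.08745104778731477}
```

View pics/side0.png

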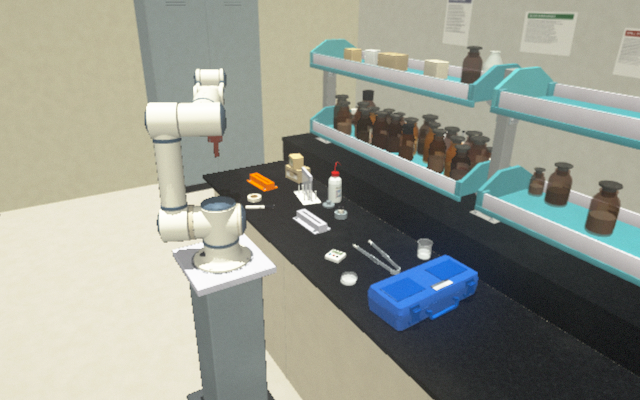

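View pics/top0.png

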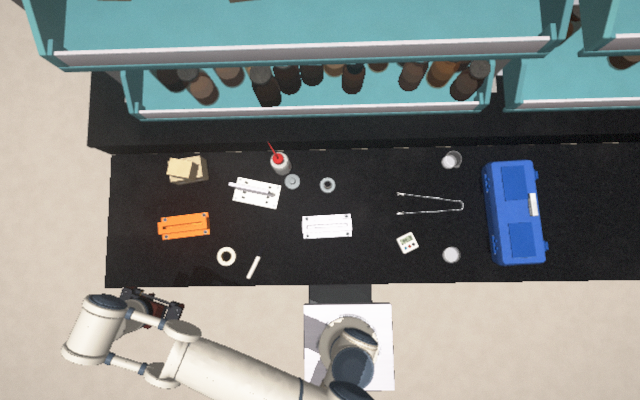

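The top view shows these parts:
- The white/aluminium foot is near (327,227). Its orange look-alike at (184,226) is to be left alone.
- The rack and panel are near (257,192), the lid at (292,182) and the pot with vial at (327,185).
- The tongs have their jaws at (397,204) and their spring end at (463,206).

I'll enlarge the left and right halves to confirm.

Run:
```python
from h import *
f=np.mean([cap('top')['frame'].astype(float) for _ in range(4)],0).astype(np.uint8)
s=np.mean([cap('side')['frame'].astype(float) for _ in range(4)],0).astype(np.uint8)
cv2.imwrite('pics/topavg.png',f[...,::-1]);cv2.imwrite('pics/sideavg.png',s[...,::-1])
f=f[...,::-1];s=s[...,::-1]
a=cv2.resize(f[145:245,220:370],None,fx=5.3,fy=5.3,interpolation=cv2.INTER_CUBIC)
cv2.imwrite('pics/cropT.png',a)
b=cv2.resize(s[150:280,280:440],None,fx=4.6,fy=4.6,interpolation=cv2.INTER_CUBIC)
cv2.imwrite('pics/cropS.png',b)
```

```text
(no output)
```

View pics/cropT.png

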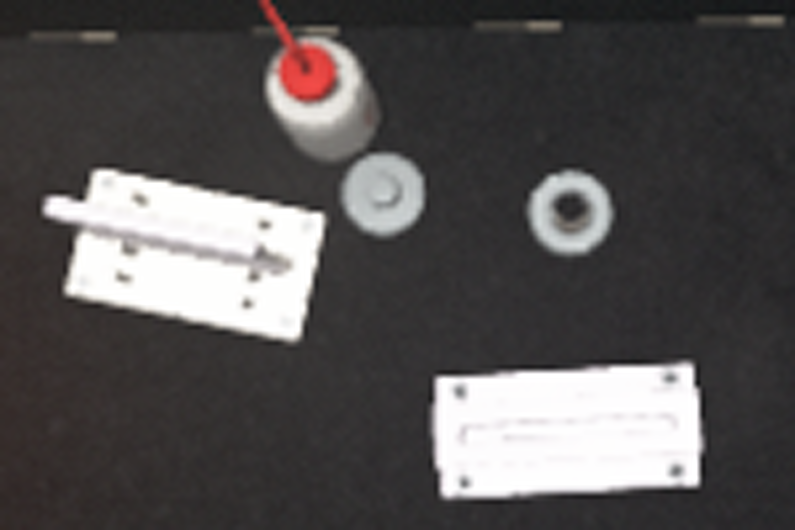

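View pics/cropS.png

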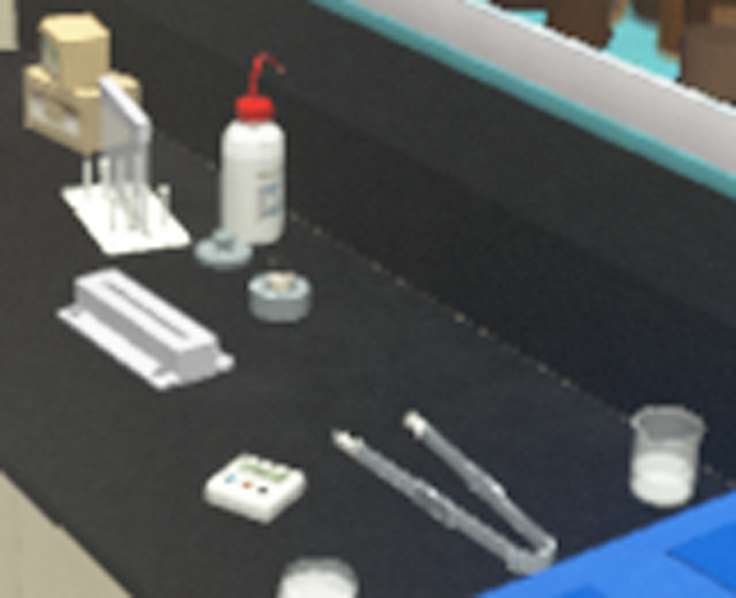

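The crops confirm the parts. The aluminium foot has its slot running from about (465,430) to (675,420) in the top crop. The panel strip runs (45,208) to (290,265), and the pot with the capped vial is at (570,212). The lid with its knob is at (383,193). Next I'll measure.

Run:
```python
from h import *
T=load('top');S=load('side')
t=cv2.imread('pics/topavg.png');s=cv2.imread('pics/sideavg.png')
g=cv2.cvtColor(t,cv2.COLOR_BGR2GRAY)
def comp(g,x0,y0,x1,y1,th):
    m=np.zeros_like(g);m[y0:y1,x0:x1]=(g[y0:y1,x0:x1]>th)*255
    cs,_=cv2.findContours(m,cv2.RETR_EXTERNAL,cv2.CHAIN_APPROX_NONE);return max(cs,key=cv2.contourArea)
def rect(c,z,l):
    P=np.array([onz(T,*p[0],z)[:2] for p in c],np.float32)*1000
    r=cv2.minAreaRect(P);print(l,np.round(r[0],1),np.round(r[1],1),round(r[2],2))
    return r
rect(comp(g,295,205,360,245,120),.006,'foot z6')
rect(comp(g,315,175,340,197,110),.027,'pot')
rect(comp(g,282,172,302,192,110),.012,'lid')
c=comp(g,225,174,284,212,150); r=rect(c,.008,'rack+strip')
# strip: look at profile of the grey strip in image
np.set_printoptions(linewidth=250)
print(g[180:200,226:280:1][:, ::2])
print('slot');print(g[216:238,300:356:3])
# pixel scale
for u,v,z in((327,227,.036),(327,185,.053),(257,192,.138),(397,194,.01),(397,213,.01),(463,206,.01)):print(u,v,onz(T,u,v,z))
```

```text
Traceback (most recent call last):
  File "h.py", line 13, in onz
    o,d=ray(c,u,v); return o+d*(z-o[2])/d[2]
                                        ~^^^
IndexError: invalid index to scalar variable.
```

```bash
sed -i "s/np.array(c\['rotation'\])@d/Rot.from_euler('xyz',c['rotation']).as_matrix()@d/; 1a from scipy.spatial.transform import Rotation as Rot" h.py
python3 - <<'E'
from h import *
T=load('top');S=load('side')
t=cv2.imread('pics/topavg.png');s=cv2.imread('pics/sideavg.png')
g=cv2.cvtColor(t,cv2.COLOR_BGR2GRAY)
def comp(g,x0,y0,x1,y1,th):
    m=np.zeros_like(g);m[y0:y1,x0:x1]=(g[y0:y1,x0:x1]>th)*255
    cs,_=cv2.findContours(m,cv2.RETR_EXTERNAL,cv2.CHAIN_APPROX_NONE);return max(cs,key=cv2.contourArea)
def rect(c,z,l):
    P=np.array([onz(T,*p[0],z)[:2] for p in c],np.float32)*1000
    r=cv2.minAreaRect(P);print(l,np.round(r[0],1),np.round(r[1],1),round(r[2],2))
    return r
rect(comp(g,295,205,360,245,120),.006,'foot z6')
rect(comp(g,315,175,340,197,110),.027,'pot')
rect(comp(g,282,172,302,192,110),.012,'lid')
c=comp(g,225,174,284,212,150); r=rect(c,.008,'rack+strip')
np.set_printoptions(linewidth=250)
print(g[180:200,226:280:2])
print('slot');print(g[216:238,300:356:3])
for u,v,z in((327,227,.036),(327,185,.053),(257,192,.138),(397,194,.01),(397,213,.01),(463,206,.01)):print(u,v,onz(T,u,v,z))
print('side')
for u,v,z in((341,212,.04),(310,222,.036)):print(u,v,onz(S,u,v,z))
# rectified enhanced views, 0.5 mm/px
def rectify(img,C,cx,cy,hx,hy,z,name,lo,hi):
    X,Y=np.meshgrid(np.arange(cx-hx,cx+hx,.0005),np.arange(cy-hy,cy+hy,.0005),indexing='ij')
    R=Rot.from_euler('xyz',C['rotation']).as_matrix()
    p=(np.stack([X,Y,0*X+z],-1)-C['xyz'])@R
    u=p[...,0]/p[...,2]*C['fx']+C['cx'];v=p[...,1]/p[...,2]*C['fy']+C['cy']
    o=cv2.remap(img,u.astype(np.float32),v.astype(np.float32),cv2.INTER_CUBIC)
    return o[::-1,::-1]
f=onz(T,327,227,.036)
a=rectify(g,T,f[0],f[1],.055,.11,.036,'',0,0)
b=rectify(cv2.cvtColor(s,cv2.COLOR_BGR2GRAY),S,f[0],f[1],.055,.11,.036,'',0,0)
a=np.clip((a.astype(float)-150)*2.4,0,255);
print('foot centre used',f)
cv2.imwrite('pics/rf.png',np.vstack([cv2.resize(x.astype(np.uint8),None,fx=1.7,fy=1.35) for x in (a,b)]))
E
```

```text
foot z6 [434.9  65.3] [ 86.5 186.3] 2.06
pot [586.9  61. ] [55.4 55.5] 43.97
lid [603.7 192.3] [52.8 57.2] 89.26
rack+strip [568.  340.8] [198.8  93.2] 77.32
[[ 54  51  52  55  55 113 252 240 253 251 252 254 253 248 243 180  87  57  57  57  57  57  57  60  58  59  60]
 [ 53  51  60  53  55 145 253 252 253 248 215 254 254 254 254 250 244 182 141  61  58  57  57  58  58  58  59]
 [ 52 108 230 206  79 190 254 253 254 238 138 245 254 254 254 254 254 250 247 243 178  80  57  57  59  58  56]
 [ 49 139 249 245 231 239 245 252 254 251 181 246 254 254 254 254 254 254 254 254 250 244 228 132  57  57  56]
 [ 50 182 251 249 250 249 245 250 244 246 249 253 254 254 254 254 254 254 254 254 254 253 253 247 242 174  72]
 [ 50 130 217 250 251 251 251 250 245 246 251 245 252 254 254 254 254 254 254 254 254 252 254 254 254 250 225]
 [ 51  51 107 190 207 240 251 251 251 251 249 245 250 248 249 254 254 254 254 254 254 240 224 254 254 253 241]
 [ 51  47  52  66 108 187 205 225 251 252 251 251 250 247 247 251 246 251 254 254 254 226 140 254 254 251 234]
 [ 53  55  52  53  86 185 168 167 207 213 244 252 252 
[... 2732 characters left out ...]
254 254 254 254 254 254 253 253 253 249 184 240  46]
 [ 50 212 220 247 253 253 254 254 254 254 254 254 254 253 253 253 231 242  48]
 [ 49 210 228 247 253 254 254 254 254 254 254 253 240 218 209 204 163 167  44]
 [ 48 212 239 253 254 253 241 219 211 204 204 197 137  81  60  45  43  44  44]]
327 227 [0.42943196 0.06453472 0.036     ]
327 185 [0.58094582 0.06119777 0.053     ]
257 192 [0.54916463 0.30053071 0.138     ]
397 194 [ 0.54775185 -0.19866194  0.01      ]
397 213 [ 0.47693421 -0.1954715   0.01      ]
463 206 [ 0.49774609 -0.43890259  0.01      ]
side
341 212 [0.56713648 0.0324146  0.04      ]
310 222 [0.40282427 0.02437364 0.036     ]
foot centre used [0.42943196 0.06453472 0.036     ]
```

View pics/rf.png

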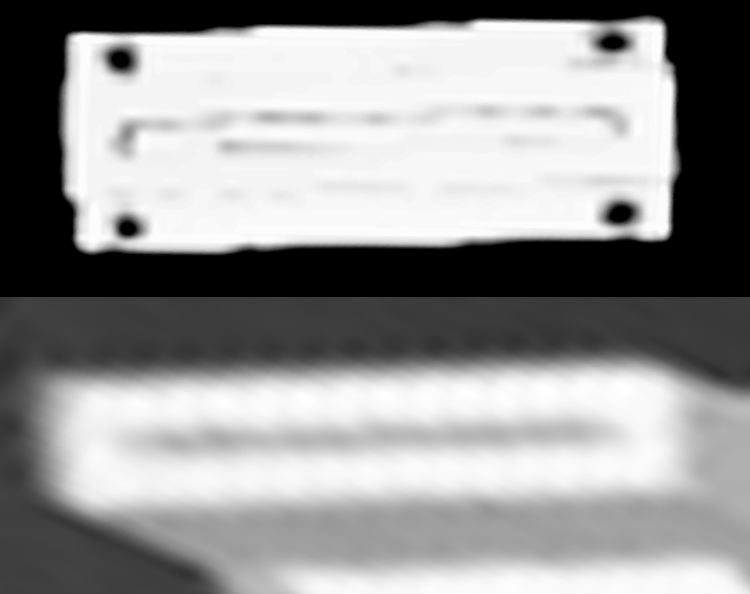

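The top rectified view puts the slot centre about 6 mm in +x of my guess, at yaw ≈ +2°. That gives x ≈ 0.4345 and y ≈ 0.065, and the flange outline agrees. The side view's slot lies within 3 mm. Next come the panel strip and the bottle clearance.

Run:
```python
from h import *
T=load('top');S=load('side')
t=cv2.imread('pics/topavg.png');s=cv2.imread('pics/sideavg.png')
print('strip ends top z.138',onz(T,228,184,.138),onz(T,267.5,192.5,.138),onz(T,247.75,188.25,.138))
k=lambda x,y:(280+x/4.6,150+y/4.6)
for a,b in(((228,184),(103,82)),((267.5,192.5),(148,128))): print('tri',tri(T,a,S,k(*b)))
# red parts of bottle
for n,i,C in(('t',t,T),('s',s,S)):
    h=i.astype(int);m=((h[...,2]>130)&(h[...,1]<90)&(h[...,0]<90)).astype(np.uint8)
    if n=='t':m[200:]=0;m[:140]=0
    else:m[:155]=0;m[185:]=0
    v,u=np.nonzero(m);print(n,u.min(),u.max(),v.min(),v.max(),[ (u[v==r].mean(),r) for r in sorted(set(v))])
print('cap',onz(T,278,158,.15),'spout',onz(T,268,143,.19))
c=[(330.5,176),(336,164),(341,165.5)]
# vial / pot
print('pot top z27',onz(T,327.4,185.3,.027),'side vial top',onz(S,*k(281,273),.053),'side pot rim',onz(S,*k(279,287),.027))
r=np.array([567-3.1,340.8-13.8]);print('rack guess',r)
g=cv2.cvtColor(t,cv2.COLOR_BGR2GRAY)
np.set_printoptions(linewidth=250)
print(g[188:222,392:470:3])
```

```text
strip ends top z.138 [0.57904163 0.40029297 0.138     ] [0.54664356 0.26462122 0.138     ] [0.56279686 0.33226558 0.138     ]
tri (array([0.58092674, 0.40236728, 0.1293525 ]), np.float64(0.0010820209222627448))
tri (array([0.55154034, 0.26430139, 0.12770161]), np.float64(0.008001003728974799))
t 269 282 143 163 [(np.float64(269.0), np.int64(143)), (np.float64(269.0), np.int64(144)), (np.float64(269.5), np.int64(145)), (np.float64(270.5), np.int64(146)), (np.float64(270.5), np.int64(147)), (np.float64(271.5), np.int64(148)), (np.float64(272.5), np.int64(149)), (np.float64(272.5), np.int64(150)), (np.float64(273.5), np.int64(151)), (np.float64(273.5), np.int64(152)), (np.float64(274.5), np.int64(153)), (np.float64(276.5), np.int64(154)), (np.float64(277.5), np.int64(155)), (np.float64(277.0), np.int64(156)), (np.float64(277.55555555555554), np.int64(157)), (np.float64(277.5), np.int64(158)), (np.float64(277.5), np.int64(159)), (np.float64(278.0), np.int64(160)), (np.float64(278.0), np.int64(161)), (np.float64(278.0), np.int64(162)), (np.float64(278.0), np.int64(163))]
s 246 338 162 182
[... 3850 characters left out ...]
  35  36  34  35  35  33  39  31  34  37  33  32  37  35]
 [ 40  39  36  40  39  38  36  34  34  34  33  36  33  31  34  35  37  37  37  28  35  37  33  36  35  35]
 [ 38  40  38  40  38  38  35  32  35  33  34  39  34  32  37  37  38  33  37  32  40  35  32  35  31  37]
 [ 37  40  39  41  40  38  35  33  38  37  36  35  34  32  36  36  35  34  36  34  39  34  32  32  34  39]
 [ 38  39  41  42  37  36  38  36  36  36  35  36  36  37  33  38  38  34  36  36  37  33  32  34  37  38]
 [ 39  38  38  39  38  38  38  36  34  36  34  36  39  39  36  38  36  36  34  30  34  36  31  34  33  37]
 [ 40  37  41  39  40  40  39  33  32  35  35  36  39  39  38  36  35  32  36  27  32  37  34  38  36  31]]
```

The strip centre is about (0.563, 0.332, 0.126), with yaw −12.8° from the strip and rack edges. Its length reads 139.5 mm against the true 140. The wash bottle cap and spout are clear of the gripper body, so I move above the strip.

>>> {"api": "step_arm", "payload": {"deltas": [0, 0, -8.4, 3.6, -2.3, 0, 0, 0, 0, -16.8, 7.2, -4.7, 0, 0, 0, 0, -25.2, 10.8, -7, 0, 0, 0, 0, -33.5, 14.4, -9.3, 0, 0, 0, 0, -41.8, 18, -11.6, 0, 0, 0, 0, -50, 21.6, -14, 0, 0, 0, 0, -58.3, 25.2, -16.3, 0, 0, 0, 0, -66.6, 28.8, -18.6, 0, 0, 0, 0, -75, 32.4, -21, 0, 0, 0, 0, -83.2, 36.1, -23.3, 0, 0, 0, 0, -83.2, 36.1, -23.3, -3, 0, 0, 0, -83.2, 36.1, -23.3, -3, 0]}}

```text
time_s: 1.7
tool_pos: [0.5623, 0.3303, 0.1875]
ee_rot: [-3.136, 0.005, 1.345]
ft_force: [-0.9, 0.4, -1.2]
opening: 0.088
grasp_force: 0.0
```

>>> {"api": "step_arm", "payload": {"deltas": [0, 0, 0, 0, 0, -4, 0, 0, 0, 0, 0, 0, -8, 0, 0, 0, 0, 0, 0, -8.2, 0, 0, 0, 0, 0, 0, -8.2, 0]}}

```text
time_s: 2.1
tool_pos: [0.5617, 0.3326, 0.111]
ee_rot: [-3.14, 0.001, 1.348]
ft_force: [1.3, -0.3, -0.3]
opening: 0.088
grasp_force: 0.0
```

Run:
```python
from h import *
T=cap('top','t2.png');S=cap('side','s2.png')
s=sensors.read_state();print(s['tool_pos'],s['ee_rot'],s['ft_force'])
a=cv2.resize(cv2.imread('pics/t2.png')[150:225,215:315],None,fx=4,fy=4,interpolation=cv2.INTER_CUBIC)
b=cv2.resize(cv2.imread('pics/s2.png')[130:220,265:365],None,fx=4,fy=4,interpolation=cv2.INTER_CUBIC)
o=np.zeros((360,800,3),np.uint8);o[:300,:400]=a;o[:,400:]=b;cv2.imwrite('pics/c2.png',o)
```

```text
[0.56342637 0.33314905 0.11421386] [ 3.13837629e+00 -2.86053667e-03  1.34764131e+00] [-0.17297885  1.34247892  0.38167471]
```

View pics/c2.png

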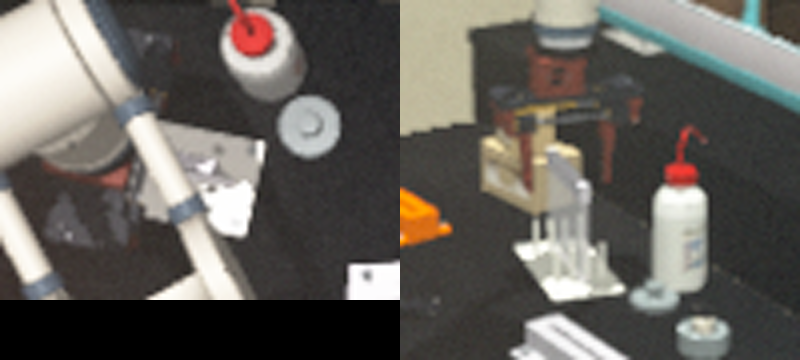

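The fingers straddle the strip, with tips at crop (527,188) and (607,180) and the strip mid at (567,168). I close on it.

>>> {"api": "step_arm", "payload": {"deltas": [0, 0, 0, 0, 0, -0.2, 0.9, 0, 0, 0, 0, 0, -0.2, 1, 0, 0, 0, 0, 0, -0.2, 1, 0, 0, 0, 0, 0, -0.2, 1, 0, 0, 0, 0, 0, -0.2, 1, 0, 0, 0, 0, 0, -0.2, 1, 0, 0, 0, 0, 0, -0.2, 1, 0, 0, 0, 0, 0, -0.2, 1]}}

```text
time_s: 3.0
tool_pos: [0.5627, 0.3321, 0.1086]
ee_rot: [-3.141, 0.0, 1.347]
ft_force: [-0.7, 0.2, -0.1]
opening: 0.0272
grasp_force: 0.0
```

>>> {"api": "step_arm", "payload": {"deltas": [0, 0, 0, 0, 0, 0, 1, 0, 0, 0, 0, 0, 0, 1, 0, 0, 0, 0, 0, 0, 1, 0, 0, 0, 0, 0, 0, 1, 0, 0, 0, 0, 0, 0, 1]}}

```text
time_s: 3.5
tool_pos: [0.5628, 0.3321, 0.1086]
ee_rot: [3.141, -0.0, 1.347]
ft_force: [1.4, 0.2, -0.2]
opening: 0.0131
grasp_force: 30.0
```

The opening is 13.1 mm at 30 N, so the strip is held. I lift it out of the pegs and carry it over the foot.

>>> {"api": "step_arm", "payload": {"deltas": [0, 0, 0, 0, 0, 3, 1, 0, 0, 0, 0, 0, 6, 1, 0, 0, 0, 0, 0, 8, 1, 0, 0, 2, -1.7, -3.6, 8, 1, 0, 0, 5, -3.8, -8, 8, 1, 0, 0, 8, -5.9, -12.3, 8, 1, 0, 0, 11, -8, -16.6, 8, 1, 0, 0, 13, -10.1, -21, 8, 1, 0, 0, 14.8, -12, -25, 8, 1, 0, 0, 14.8, -12.8, -26.7, 8, 1, 0, 0, 14.8, -12.8, -26.7, 8, 1, 0, 0, 14.8, -12.8, -26.7, 8, 1]}}

```text
time_s: 4.7
tool_pos: [0.4347, 0.0653, 0.1885]
ee_rot: [3.141, -0.001, 1.604]
ft_force: [0.7, 0.2, -1.8]
opening: 0.0131
grasp_force: 30.0
```

Run:
```python
from h import *
T=cap('top','t3.png');S=cap('side','s3.png')
s=sensors.read_state();print(s['tool_pos'],s['ee_rot'],s['ft_force'],s['opening'])
a=cv2.resize(cv2.imread('pics/t3.png')[165:265,285:375],None,fx=4.4,fy=4.4,interpolation=cv2.INTER_CUBIC)
b=cv2.resize(cv2.imread('pics/s3.png')[140:250,270:360],None,fx=4.4,fy=4.4,interpolation=cv2.INTER_CUBIC)
o=np.zeros((484,792,3),np.uint8);o[:440,:396]=a;o[:,396:]=b;cv2.imwrite('pics/c3.png',o)
```

```text
[0.43489126 0.06593086 0.18836479] [-3.14105555e+00 -4.61356721e-04  1.60587530e+00] [ 0.06259037  0.26092448 -2.75339465] 0.012742781440471083
```

View pics/c3.png

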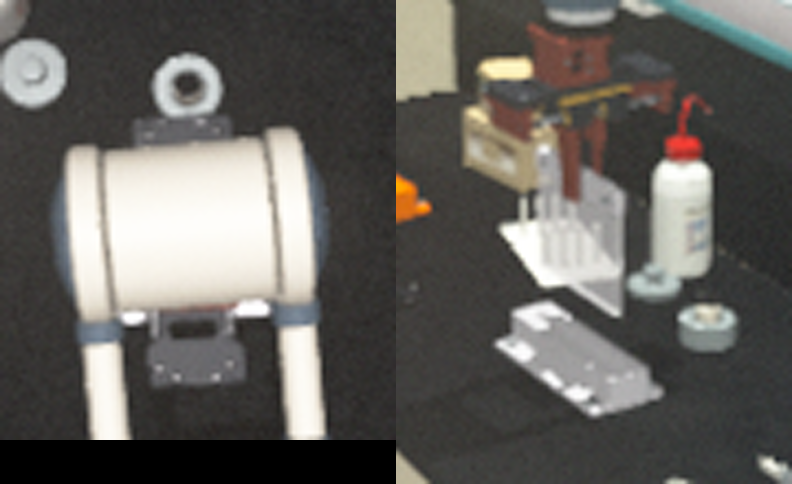

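The panel hangs upright over the foot. Its lower −y corner is at crop (622,316), which is px (321.4,211.8). I check where that lies along the slot.

Run:
```python
from h import *
S=load('side')
p=lambda x,y:(270+(x-396)/4.4,140+y/4.4)
print('panel -y bottom corner',onz(S,*p(622,316),.088))
print('bar top -y corners',onz(S,*p(650,375),.036),onz(S,*p(603,388),.036),'+y', onz(S,*p(512,318),.036),onz(S,*p(552,302),.036))
print('panel +y bottom corner',onz(S,*p(541,247),.088),'strip -y top',onz(S,*p(622,192),.2))
g=cv2.cvtColor(cv2.imread('pics/s3.png'),cv2.COLOR_BGR2GRAY)
np.set_printoptions(linewidth=250)
print('rows 204-216 cols 312-328');print(g[204:216,306:328])
```

```text
panel -y bottom corner [ 0.4394683  -0.00729981  0.088     ]
bar top -y corners [ 0.451479   -0.03958849  0.036     ] [ 0.39896315 -0.03964174  0.036     ] +y [0.3996026  0.13811641 0.036     ] [0.45342138 0.1506493  0.036     ]
panel +y bottom corner [0.45489668 0.17534707 0.088     ] strip -y top [0.45863532 0.02568532 0.2       ]
rows 204-216 cols 312-328
[[242 226 208 208 220 209 179 164 166 160 159 155 153 157 152 111 122 181 199 203 189 168]
 [ 97  86  75 120 182 212 201 169 158 155 156 153 154 160 150 110 107 161 187 196 196 195]
 [ 58  61  61  59  94 161 203 204 190 162 155 154 155 155 148 107  71 105 142 167 178 177]
 [ 59  61  61  60  59  73 123 179 208 201 172 156 154 158 147 106  62  76 100 107 118 122]
 [ 69  60  61  60  61  60  59  79 149 201 203 187 162 154 148 106  57  54  61  61  76  90]
 [159  90  60  59  56  61  59  56  63 116 179 208 197 176 155 107  56  57  58  59  59  59]
 [236 184 119  67  57  55  61  57  62  60  90 158 202 212 185 110  56  55  55  60  58  62]
 [231 219 193 155  68  55  60  57  60  57  56  71 121 190 186 104  54  55  58  55  59  56]
 [155 152 198 196 107  80  62  58  61  60  62  61  59  65  74  73  60  60  53  58  59  60]
 [157 161 155 153 141 129  96  74  61  63  58  60  59  57  58  63  59  57  57  58  60  59]
 [154 156 160 155 156 151 137 112  80  61  56  61  59  59  59  57  58  55  59  61  59  59]
 [152 153 156 161 160 156 154 145 126  98  69  59  59  59  60  59  59  58  60  60  61  58]]
```

The corner reads (0.4395,−0.0073) against an expected (0.437,−0.005). x is good, and y needs about +1.5 mm. Home is TCP z ≈ 0.1085, the same floor height as in the rack. I lower in stages.

>>> {"api": "step_arm", "payload": {"deltas": [0, 0, 0, 0, 0.1, -2.5, 1, 0, 0, 0, 0, 0.15, -4.2, 1, 0, 0, 0, 0, 0.15, -5, 1, 0, 0, 0, 0, 0.15, -5.3, 1, 0, 0, 0, 0, 0.15, -5.6, 1, 0, 0, 0, 0, 0.15, -5.9, 1]}}

```text
time_s: 5.4
tool_pos: [0.435, 0.0669, 0.1303]
ee_rot: [3.141, -0.0, 1.605]
ft_force: [-1.2, -0.1, -2.2]
opening: 0.013
grasp_force: 30.0
```

The bottom edge is about 6 mm below the bar top with no contact force, so it has entered the slot. I continue down.

>>> {"api": "step_arm", "payload": {"deltas": [0, 0, 0, 0, 0, -0.5, 1, 0, 0, 0, 0, 0, -1, 1, 0, 0, 0, 0, 0, -1.5, 1, 0, 0, 0, 0, 0, -1.9, 1, 0, 0, 0, 0, 0, -2.1, 1, 0, 0, 0, 0, 0, -2.2, 1, 0, 0, 0, 0, 0, -2.2, 1]}}

```text
time_s: 6.1
tool_pos: [0.4349, 0.0668, 0.109]
ee_rot: [3.14, -0.0, 1.605]
ft_force: [-2.1, 1.6, 4.4]
opening: 0.0127
grasp_force: 30.0
```

>>> {"api": "step_arm", "payload": {"deltas": [0, 0, 0, 0, 0, -0.1, 1, 0, 0, 0, 0, 0, -0.2, 1, 0, 0, 0, 0, 0, -0.2, 1]}}

```text
time_s: 6.4
tool_pos: [0.4353, 0.0674, 0.1086]
ee_rot: [3.138, -0.002, 1.606]
ft_force: [-5.4, 2.9, 12.3]
opening: 0.0127
grasp_force: 30.0
```

Fz climbs at the floor height, so the panel is seated. I release it, rise, and move toward the tongs while looking.

>>> {"api": "step_arm", "payload": {"deltas": [0, 0, 0, 0, 0, 0.1, 0.9, 0, 0, 0, 0, 0, 0.2, 0.6, 0, 0, 0, 0, 0, 0.2, 0, 0, 0, 0, 0, 0, 0.2, 0, 0, 0, 0, 0, 0, 0.2, 0, 0, 0, 0, 0, 0, 0.2, 0, 0, 0, 0, 0, 0, 0.2, 0, 0, 0, 0, 0, 0, 3, 0, 0, 0, 0, 0, 0, 7, 0, 0, 0, 0, 0, 0, 11, 0, 0, 0, 0, 0, 0, 13, 0, 0, 0, 0, 0, 0, 13, 0]}}

```text
time_s: 7.6
tool_pos: [0.4359, 0.0667, 0.2393]
ee_rot: [3.135, -0.0, 1.605]
ft_force: [-0.6, -0.7, -0.1]
opening: 0.0879
grasp_force: 0.0
```

>>> {"api": "step_arm", "payload": {"deltas": [0, 0, 0, 0, 4.5, 0, 0, 0, 0, 0, 0, 9, 0, 0, 0, 0, 0, 0, 13.5, 0, 0, 0, 0, 0, 0, 18, 0, 0, 0, 0, 0, 0, 22, 0, 0, 0, 0, 0, 0, 22, 0, 0]}}

```text
time_s: 8.2
tool_pos: [0.4333, 0.2902, 0.2322]
ee_rot: [-3.137, 0.001, 1.61]
ft_force: [-0.2, -0.3, -1.3]
opening: 0.0879
grasp_force: 0.0
```

Run:
```python
from h import *
f=np.mean([cap('top')['frame'].astype(float) for _ in range(4)],0).astype(np.uint8)[...,::-1]
s=np.mean([cap('side')['frame'].astype(float) for _ in range(4)],0).astype(np.uint8)[...,::-1]
cv2.imwrite('pics/topavg2.png',f);cv2.imwrite('pics/sideavg2.png',s)
st=sensors.read_state();print(st['tool_pos'],st['ee_rot'],st['opening'],st['time_s'])
r=lambda i:cv2.resize(i,None,fx=5,fy=5,interpolation=cv2.INTER_CUBIC)
o=np.zeros((560,790,3),np.uint8)
a=r(f[170:245,295:355]);o[:375,:300]=a
b=r(s[170:250,290:388]);o[:400,300:790]=b
o[410:,:460]=cv2.resize(f[185:222,390:470],(460,150),interpolation=cv2.INTER_CUBIC)
cv2.imwrite('pics/c4.png',o)
```

```text
[0.43495002 0.28559442 0.23576282] [ 3.14120330e+00 -9.07879378e-05  1.60329736e+00] 0.08778600984287903 8.6
```

View pics/c4.png

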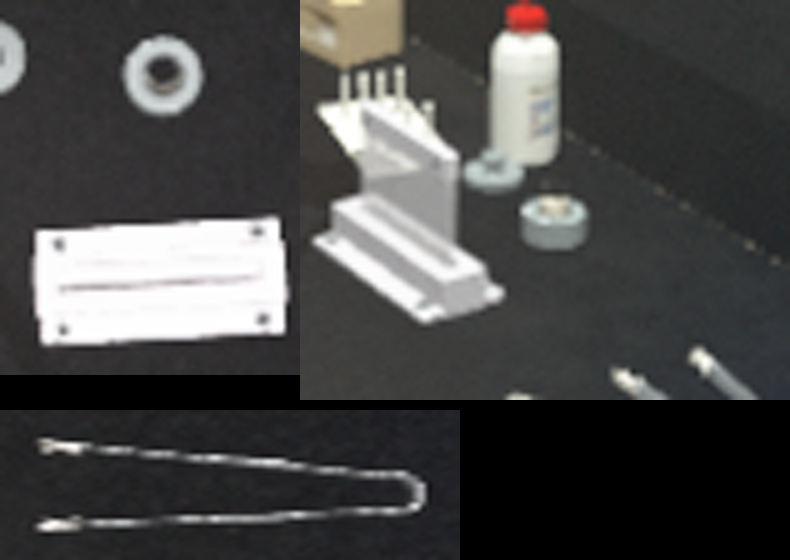

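The panel stands upright, fully down in the slot (only a thin line is left in the top view). The vial is still in the pot, and the tongs' jaws are to the left. Next I measure the tongs, pot and seat height numerically.

Run:
```python
from h import *
T=load('top');S=load('side')
t=cv2.imread('pics/topavg2.png');s=cv2.imread('pics/sideavg2.png')
g=cv2.cvtColor(t,cv2.COLOR_BGR2GRAY).astype(float);gs=cv2.cvtColor(s,cv2.COLOR_BGR2GRAY)
k=lambda x,y:(290+(x-300)/5,170+y/5)
print('strip top -y corner @.138',onz(S,*k(457,152),.138))
U=np.arange(402,456)
def arm(a,b):
    out=[]
    for u in U:
        lo,hi=a(u),b(u); v=np.arange(int(lo),int(hi)+1); w=np.clip(g[v,u]-60,0,None)
        out.append(((w*v).sum()/max(w.sum(),1),w.sum()))
    return np.array(out)
A=arm(lambda u:189+(u-397)*.12,lambda u:197+(u-397)*.12+1);B=arm(lambda u:208-(u-397)*.06,lambda u:216-(u-397)*.06+1)
def W(A):return np.array([onz(T,u,v,.017)[:2] for u,v in zip(U,A[:,0])])
a,b=W(A),W(B)
pa=np.polyfit(a[:,1],a[:,0],1);pb=np.polyfit(b[:,1],b[:,0],1)
mid=(pa+pb)/2;print('arm fits',pa,pb,'mid',mid,'yaw dev deg',np.degrees(np.arctan(mid[0])))
for y in(-.2,-.33,-.43):print(y,'mid x',np.polyval(mid,y),'sep',np.polyval(pa-pb,y))
print('thickness A',[(int(u),int(x)) for u,x in zip(U[20:46],A[20:46,1])])
print('thickness B',[(int(u),int(x)) for u,x in zip(U[20:46],B[20:46,1])])
print('tip cols', g[192:197,393:400].max(0),g[210:216,393:400].max(0),'apex',g[200:212,458:468].max(0))
print('y of cols',[round(onz(T,u,204,.015)[1],4) for u in(396,397,398,430,435,440,463,464,465)])
for th in(110,150,180):
    m=np.zeros(g.shape,np.uint8);m[174:198,314:342]=(g[174:198,314:342]>th)*255
    c=max(cv2.findContours(m,cv2.RETR_EXTERNAL,cv2.CHAIN_APPROX_NONE)[0],key=cv2.contourArea)
    P=np.array([onz(T,*p[0],.027)[:2] for p in c],np.float32)*1000;print('pot',th,cv2.minEnclosingCircle(P))
np.set_printoptions(linewidth=250)
print(g[176:196,316:339].astype(int));print('side');print(gs[202:222,332:352])
```

```text
strip top -y corner @.138 [ 0.44204334 -0.00250961  0.138     ]
arm fits [0.15573164 0.58247705] [-0.04160509  0.46786011] mid [0.05706328 0.52516858] yaw dev deg 3.2659430747050604
-0.2 mid x 0.51375592253966 sep 0.07514959536997105
-0.33 mid x 0.5063376966699323 sep 0.049495820095367765
-0.43 mid x 0.5006313690778341 sep 0.029762146807211398
thickness A [(422, 63), (423, 133), (424, 170), (425, 126), (426, 200), (427, 251), (428, 186), (429, 124), (430, 98), (431, 124), (432, 146), (433, 187), (434, 217), (435, 211), (436, 269), (437, 270), (438, 256), (439, 208), (440, 138), (441, 170), (442, 118), (443, 38), (444, 39), (445, 92), (446, 148), (447, 152)]
thickness B [(422, 197), (423, 182), (424, 168), (425, 101), (426, 154), (427, 232), (428, 176), (429, 170), (430, 156), (431, 150), (432, 167), (433, 163), (434, 143), (435, 139), (436, 120), (437, 148), (438, 172), (439, 134), (440, 158), (441, 221), (442, 187), (443, 109), (444, 83), (445, 67), (446, 37), (447, 6)]
tip cols [ 36.  37.  38.  71. 143. 177. 201.] [ 44.  44.  40. 109. 217. 248. 243.] apex [171. 176. 137. 168. 210. 
[... 3298 characters left out ...]
86 197 200 163  99  59  57  55  56]
 [ 56  59  91 122 147 176 204 206 184 183 187 191 189 162 116  80  56  55  54  54]
 [ 57  58  91 123 129 133 136 140 143 144 141 139 133 127 111  81  56  56  57  55]
 [ 61  58  91 122 129 134 135 136 136 137 140 139 133 125 110  78  56  56  57  54]
 [ 59  59  83 117 130 133 136 138 136 138 138 136 134 127 107  71  56  59  57  58]
 [ 58  56  62  95 118 124 132 139 137 138 136 138 126 110  87  58  59  58  59  58]
 [ 59  58  58  59  73  90 107 117 116 115 116 116 100  66  54  59  59  59  61  60]
 [ 59  58  59  57  58  56  57  57  59  56  55  54  57  56  58  61  62  60  59  60]
 [ 55  58  59  59  59  58  60  59  58  58  57  58  58  56  57  60  61  58  60  59]]
```

The seated strip corner at z = 0.138 matches the expected (0.443,−0.004), so the panel is home. The tongs' grip is at about (0.5065,−0.328) on an axis of 86.7°, and the flats and tips agree with the known lengths. The vial and pot are at about (0.5867,0.0605). I go above the tongs.

>>> {"api": "step_arm", "payload": {"deltas": [0, 0, -1, 0.6, -4.8, 0, 0, 0, 0, -2, 1.2, -9.6, 0, 0, 0, 0, -3, 1.8, -14.4, 0, 0, 0, 0, -4, 2.4, -19.2, 0, 0, 0, 0, -5.2, 3, -24, 0, 0, 0, 0, -5.2, 3.6, -28.8, 0, 0, 0, 0, -5.2, 4.2, -33.6, 0, 0, 0, 0, -5.2, 4.8, -38.4, 0, 0, 0, 0, -5.2, 5.4, -43.2, 0, 0, 0, 0, -5.2, 6, -48, 0, 0, 0, 0, -5.2, 6.6, -52.8, 0, 0, 0, 0, -5.2, 7.15, -57.5, 0, 0]}}

```text
time_s: 9.8
tool_pos: [0.5055, -0.2912, 0.236]
ee_rot: [3.141, 0.0, 1.513]
ft_force: [0.3, 0.5, 0.1]
opening: 0.0878
grasp_force: 0.0
```

>>> {"api": "step_arm", "payload": {"deltas": [0, 0, 0, 0, -3.9, -3, 0, 0, 0, 0, 0, -3.9, -8, 0, 0, 0, 0, 0, -3.9, -13, 0, 0, 0, 0, 0, -3.9, -16, 0, 0, 0, 0, 0, -3.9, -16, 0, 0, 0, 0, 0, -3.9, -16, 0]}}

```text
time_s: 10.4
tool_pos: [0.5059, -0.3279, 0.0766]
ee_rot: [3.141, 0.0, 1.513]
ft_force: [0.2, -0.1, 0.8]
opening: 0.0876
grasp_force: 0.0
```

Run:
```python
from h import *
r=[]
for i in range(3):
    S=cap('side','s5.png');s=sensors.read_state();r.append(np.r_[s['tool_pos'],s['ee_rot'][2]])
print(np.round(r,4))
cap('top','t5.png')
b=cv2.resize(cv2.imread('pics/s5.png')[200:300,320:440],None,fx=4,fy=4,interpolation=cv2.INTER_CUBIC)
a=cv2.resize(cv2.imread('pics/t5.png')[180:230,388:468],None,fx=4,fy=4,interpolation=cv2.INTER_CUBIC)
o=np.zeros((400,800,3),np.uint8);o[:,:480]=b;o[:200,480:]=a;cv2.imwrite('pics/c5.png',o)
```

```text
[[ 0.5069 -0.3283  0.0784  1.5137]
 [ 0.5074 -0.3285  0.0792  1.514 ]
 [ 0.5075 -0.3284  0.0793  1.5141]]
```

View pics/c5.png

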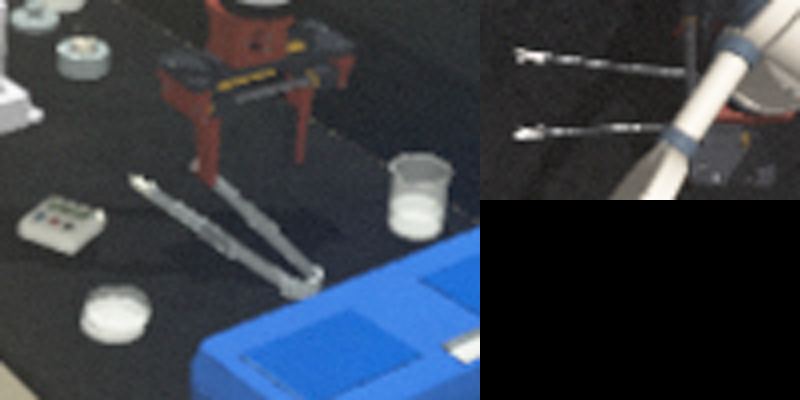

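The fingers are open above the tongs, which lie undisturbed, with jaws at crop (140,183) and (200,165). I descend.

>>> {"api": "step_arm", "payload": {"deltas": [0, 0, 0, 0, 0, -3, 0, 0, 0, 0, 0, 0, -5.5, 0, 0, 0, 0, 0, 0, -6.7, 0, 0, 0, 0, 0, 0, -7, 0, 0, 0, 0, 0, 0, -7, 0, 0, 0, 0, 0, 0, -7, 0]}}

```text
time_s: 11.2
tool_pos: [0.5071, -0.328, 0.0075]
ee_rot: [3.139, 0.001, 1.514]
ft_force: [0.8, 0.7, 0.9]
opening: 0.0882
grasp_force: 0.0
```

>>> {"api": "step_arm", "payload": {"deltas": [0, 0, 0, 0, 0, -0.3, 0.3, 0, 0, 0, 0, 0, -0.3, 0.3, 0, 0, 0, 0, 0, -0.3, 0.3, 0, 0, 0, 0, 0, -0.3, 0.3, 0, 0, 0, 0, 0, -0.3, 0.44, 0, 0, 0, 0, 0, -0.3, 0.44, 0, 0, 0, 0, 0, -0.3, 0.44, 0, 0, 0, 0, 0, -0.3, 0.44, 0, 0, 0, 0, 0, -0.3, 0.44, 0, 0, 0, 0, 0, -0.3, 0.44]}}

```text
time_s: 12.2
tool_pos: [0.5062, -0.3274, 0.0027]
ee_rot: [-3.142, -0.0, 1.514]
ft_force: [-1.3, 0.8, 2.1]
opening: 0.0497
grasp_force: 6.8
```

The tongs are held at 49.7 mm with 6.8 N. I lift gently and carry them toward the pot.

>>> {"api": "step_arm", "payload": {"deltas": [0, 0, 0, 0, 0, 0.7, 0.44, 0, 0, 0, 0, 0, 2, 0.44, 0, 0, 0, 0, 0, 4, 0.44, 0, 0, 0, 0, 0, 6, 0.44, 0, 0, 0, 0, 0, 8, 0.44, 0, 0, 0, 0, 0, 9.3, 0.44, 0, 0, 0, 0, 0, 10, 0.44, 0, 0, 0, 0, 0, 10, 0.44]}}

```text
time_s: 13.0
tool_pos: [0.5066, -0.3277, 0.104]
ee_rot: [3.14, 0.001, 1.514]
ft_force: [0.3, 0.8, -1.3]
opening: 0.0496
grasp_force: 6.2
```

>>> {"api": "step_arm", "payload": {"deltas": [0, 0, 0, 0.3, 1, 0, 0.44, 0, 0, 0, 0.9, 3.2, 0, 0.44, 0, 0, 0, 1.6, 6, 0, 0.44, 0, 0, 0, 2.4, 9, 0, 0.44, 0, 0, 0, 3.3, 12, 0, 0.44, 0, 0, 0, 4.1, 15, 0, 0.44, 0, 0, 0, 4.9, 18, 0, 0.44, 0, 0, 0, 5.7, 21, 0, 0.44, 0, 0, 0, 6.4, 23.6, 0, 0.44, 0, 0, 0, 7, 25.7, 0, 0.44, 0, 0, 0, 7.3, 26.8, 0, 0.44, 0, 0, 0, 7.4, 27.1, 0, 0.44]}}

```text
time_s: 14.2
tool_pos: [0.5798, -0.0549, 0.1015]
ee_rot: [-3.14, -0.0, 1.516]
ft_force: [0.1, -0.3, -1.3]
opening: 0.0493
grasp_force: 6.2
```

Run:
```python
from h import *
S=cap('side','s6.png');T=cap('top','t6.png');s=sensors.read_state();print(s['tool_pos'],s['ee_rot'],s['opening'],s['grasp_force'],s['time_s'])
t=cv2.imread('pics/t6.png');b=cv2.resize(cv2.imread('pics/s6.png')[160:250,300:380],None,fx=5,fy=5,interpolation=cv2.INTER_CUBIC)
a=cv2.resize(t[165:245,305:385],None,fx=5,fy=5,interpolation=cv2.INTER_CUBIC)
o=np.zeros((450,800,3),np.uint8);o[:,:400]=b;o[:400,400:]=a;cv2.imwrite('pics/c6.png',o)
```

```text
[ 0.57988872 -0.05634511  0.10202285] [-3.14052359e+00  2.23219008e-04  1.51465286e+00] 0.04950043263744191 6.17389015853405 14.3
```

View pics/c6.png

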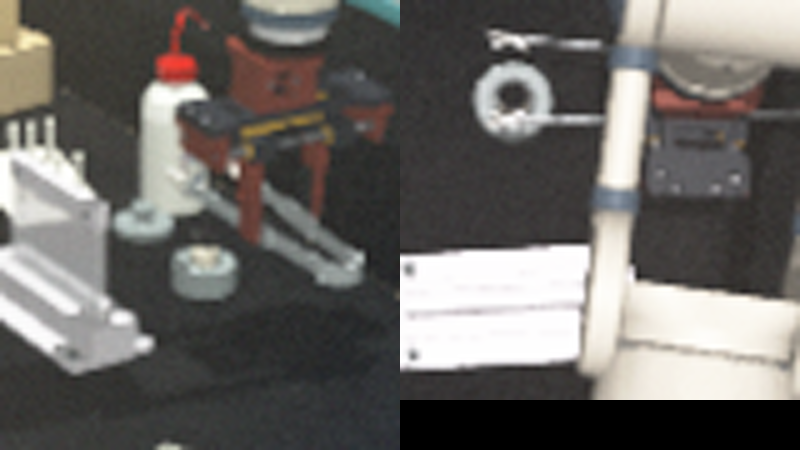

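Top crop: jaws at (508,40) and (510,119), pot at (513,102). Jaws hang higher, so I cast them at their true height numerically.

Run:
```python
from h import *
T=load('top')
g=cv2.cvtColor(cv2.imread('pics/t6.png'),cv2.COLOR_BGR2GRAY).astype(int)
np.set_printoptions(linewidth=250)
print(g[169:177,320:346]);print(g[185:193,320:346])
z=.114
for u,v in((326.6,173),(327,188.8)):print(onz(T,u,v,z))
for u in (322,323,324,325,328,330,331,332):print(u,onz(T,u,181,z)[1])
```

```text
[[ 52  52  55  55  50  51  53  53  51  48  54  56  52  54  51  49  53  54  56  55  53  57  57  54  49  55]
 [ 57  60  61  48  53  47  46  53  52  54  51  50  56  52  53  55  56  54  53  50  53  58  58  59  55  56]
 [ 49  58 102 164 174 130 106  76  65  57  54  51  53  56  50  55  54  54  51  50  53  54  59  55  57  56]
 [ 55  54  86 131 157 197 222 225 225 171 183 194 170 151 115  81  63  63  53  56  55  58  54  55  60  53]
 [ 50  54  52 156 216 186 174 187 238 238 172 157 144 127 103  93 101 131 148 174 195 192 177 175 160  89]
 [ 50  52  50 122 164 108  60  82 154 187 122  60  67  65  64  70  82 105 117 135 153 158 145 146 133  90]
 [ 50  55  56  53  55  54  56  56  54  76  82  57  54  58  55  55  56  58  58  59  62  66  64  69  66  70]
 [ 57  56  57  59  54  48  49  46  46  49  48  46  57  54  57  56  58  53  55  57  57  55  57  56  54  51]]
[[168 208 205 189 150  94  57  55  52  70 104 147 189 212 189 121  57  55  60  58  56  59  59  55  51  49]
 [155 212 206 183 146 124  81  79  93 110 129 149 194 211 185 102  54  51  52  61  55  56  58  57  58  53]
 [140 210 214 227 209 128 114
[... 175 characters left out ...]
 151 129]
 [ 73 139 202 216 205 226 234 238 208 183 194 184 184 176 156 143 124 138 156 150 152 154 144 127 119 108]
 [ 58  90 160 209 201 161 179 212 193 168 191 179 143  90  63  64  61  65  59  60  60  59  67  63  60  80]
 [ 58  59  89 133 144 120 134 156 148 138 160 136  97  58  50  55  53  51  55  51  57  55  54  57  55  95]
 [ 54  60  57  70  83  96 108 113 107 100  91  74  59  56  53  55  55  53  54  55  56  57  55  60  56  94]]
[0.61378185 0.06192791 0.114     ]
[0.55823982 0.06176633 0.114     ]
322 0.07850595904416902
323 0.07503600479097326
324 0.07156654247868319
325 0.06809757200269136
328 0.05769361054687565
330 0.05076009350802062
331 0.0472940718547219
332 0.043828541306299124
```

The jaw pair is centred at x ≈ 0.586 and y ≈ 0.063, so it needs −2 mm in y. I lower over the vial.

>>> {"api": "step_arm", "payload": {"deltas": [0, 0, 0, 0, -0.2, -1, 0.44, 0, 0, 0, 0.05, -0.2, -2.5, 0.44, 0, 0, 0, 0.05, -0.2, -4, 0.44, 0, 0, 0, 0.05, -0.2, -5, 0.44, 0, 0, 0, 0.05, -0.2, -5.8, 0.44, 0, 0, 0, 0.05, -0.2, -6.4, 0.44, 0, 0, 0, 0.05, -0.2, -6.7, 0.44, 0, 0, 0, 0.05, -0.2, -6.7, 0.44, 0, 0, 0, 0.05, -0.2, -6.7, 0.44]}}

```text
time_s: 15.2
tool_pos: [0.5811, -0.0584, 0.0362]
ee_rot: [3.141, 0.0, 1.514]
ft_force: [0.7, -0.2, -0.7]
opening: 0.0497
grasp_force: 6.2
```

Run:
```python
from h import *
f=np.mean([(cap('top')['frame']).astype(float) for _ in range(3)],0).astype(np.uint8)
T=load('top')
s=sensors.read_state();print(s['tool_pos'],s['ee_rot'],s['opening'],s['ft_force'])
g=cv2.cvtColor(f,cv2.COLOR_RGB2GRAY).astype(int)
np.set_printoptions(linewidth=250)
print(g[172:198,316:344])
z=.05
for v in (174,175,176,177,178,182,184,190,191,192,193):print(v,onz(T,327,v,z)[0])
for u in (322,324,326,328,330,332):print(u,onz(T,u,183,z)[1])
```

```text
[ 0.5810541  -0.05841551  0.03629336] [3.14049570e+00 1.07450524e-04 1.51429357e+00] 0.04938147151785494 [-0.04548297 -0.08181532 -0.09118093]
[[ 54  54  52  52  53  53  52  51  53  54  55  53  54  52  53  55  55  57  57  54  53  53  55  57  57  56  56  60]
 [ 54  52  52  53  54  51  52  54  52  55  55  55  54  53  55  55  54  56  57  57  58  56  58  56  58  57  58  58]
 [ 52  53  53  52  54  50  54 101 169 178 119  88  77  64  58  55  55  56  54  55  57  60  56  58  55  55  58  54]
 [ 53  55  54  54  52  52  54  85 138 168 206 222 204 208 205 185 158 174 155 105  76  64  61  58  57  55  58  58]
 [ 53  53  54  55  54  51  55  57 133 181 165 174 168 214 221 156 129 140 130  93  87 103 133 153 181 176 161 172]
 [ 53  55  57  53  55  53  54  58 107 136 134 155 135 159 151  75  60  65  62  57  65  83 104 122 141 141 130 141]
 [ 55  57  54  56  53  55  62 145 197 178 190 198 190 192 187 152  73  58  55  54  56  56  58  59  57  58  62  62]
 [ 56  61  55  56  54  61 131 200 218 210 213 214 217 217 213 202 158  81  58  57  58  59  56  60  58  60  55  54]
 [ 57  55  55  54  62 126 191 213 211
[... 1727 characters left out ...]
58  56  56  57  56  57  57  58  58  59  60  60  59  60  59  63  62  59  60]
 [ 58  56  53  57  57  58  57  58  58  59  56  58  56  59  58  59  55  57  59  62  61  57  59  57  58  59  58  59]
 [ 58  58  59  57  55  57  59  59  58  59  60  58  56  59  60  58  57  57  56  59  60  56  57  59  60  62  59  60]]
174 0.622060237977114
175 0.6183523071261834
176 0.6146468483931302
177 0.6109438593064968
178 0.607243337398118
182 0.5924658722988161
184 0.5850918788875503
190 0.5630286204609912
191 0.5593599487554572
192 0.5556937100166178
193 0.552029901825056
322 0.07923734368076762
324 0.07194929771736187
326 0.06466331656221246
328 0.05737939933795885
330 0.05009754516773751
332 0.04281775317518155
```

The jaws straddle the vial. The V centres are at column ≈327 against the vial's 327.3, and their mid-row is ≈183 against 183.4. No contact force shows. I squeeze.

>>> {"api": "step_arm", "payload": {"deltas": [0, 0, 0, 0, 0, 0, 0.5, 0, 0, 0, 0, 0, 0, 0.54, 0, 0, 0, 0, 0, 0, 0.58, 0, 0, 0, 0, 0, 0, 0.64, 0, 0, 0, 0, 0, 0, 0.7, 0, 0, 0, 0, 0, 0, 0.8, 0, 0, 0, 0, 0, 0, 1, 0, 0, 0, 0, 0, 0, 1, 0, 0, 0, 0, 0, 0, 1]}}

```text
time_s: 16.25
tool_pos: [0.5807, -0.0584, 0.0356]
ee_rot: [-3.141, 0.0, 1.514]
ft_force: [-0.7, -0.3, -0.5]
opening: 0.0364
grasp_force: 30.0
```

The opening is 36.4 mm, matching the vial-in-jaws value of 37, at 30 N. I lift straight up.

>>> {"api": "step_arm", "payload": {"deltas": [0, 0, 0, 0, 0, 0.4, 1, 0, 0, 0, 0, 0, 1, 1, 0, 0, 0, 0, 0, 2, 1, 0, 0, 0, 0, 0, 3.2, 1, 0, 0, 0, 0, 0, 4.6, 1, 0, 0, 0, 0, 0, 6, 1, 0, 0, 0, 0, 0, 7.4, 1, 0, 0, 0, 0, 0, 8.8, 1, 0, 0, 0, 0, 0, 9.8, 1, 0, 0, 0, 0, 0, 10.5, 1, 0, 0, 0, 0, 0, 10.8, 1, 0, 0, 0, 0, 0, 10.8, 1]}}

```text
time_s: 17.45
tool_pos: [0.5808, -0.0584, 0.1438]
ee_rot: [3.141, -0.0, 1.514]
ft_force: [0.1, -0.1, -0.5]
opening: 0.0361
grasp_force: 30.0
```

Run:
```python
from h import *
f=np.mean([cap('top')['frame'].astype(float) for _ in range(3)],0).astype(np.uint8)
q=np.mean([cap('side')['frame'].astype(float) for _ in range(3)],0).astype(np.uint8)
T=load('top');S=load('side')
s=sensors.read_state();print(s['tool_pos'],s['ee_rot'],s['opening'],s['grasp_force'],s['ft_force'],s['time_s'])
g=cv2.cvtColor(f,cv2.COLOR_RGB2GRAY).astype(int);h=cv2.cvtColor(q,cv2.COLOR_RGB2GRAY).astype(int)
np.set_printoptions(linewidth=250)
print(g[168:198,316:344])
def prj(C,p):
    x=Rot.from_euler('xyz',C['rotation']).as_matrix().T@(np.array(p)-C['xyz']);return x[0]/x[2]*C['fx']+C['cx'],x[1]/x[2]*C['fy']+C['cy']
for z in(.027,.112,.137,.161):print(z,'side',prj(S,(.5867,.0605,z)),'top',prj(T,(.5867,.0605,z)))
print(h[178:220,328:352])
```

```text
[ 0.58041455 -0.05835433  0.14297579] [-3.14048350e+00 -9.86253450e-05  1.51421028e+00] 0.035936198874137376 29.964608252048492 [-0.25945256 -0.45335548 -0.38116762] 17.75
[[ 50  52  46  47  50  50  50  49  51  53  49  52  50  53  50  49  53  55  52  51  50  51  53  54  52  54  56  56]
 [ 51  49  50  51  49  51  54  50  52  51  52  51  51  53  54  52  52  53  53  53  54  53  53  51  55  54  56  56]
 [ 48  49  49  51  53  58  57  52  48  49  50  53  52  53  52  52  53  54  52  53  55  54  54  51  54  56  57  59]
 [ 51  48  50  50  54  54  52  51  48  49  51  52  52  52  52  51  51  56  56  53  52  54  52  55  52  54  58  60]
 [ 53  52  50  52  52  52  51  52  50  53  52  52  51  52  53  51  52  55  55  55  53  54  53  53  55  55  58  56]
 [ 54  49  51  50  52  50  48 118 176 168 151 147 149 137 108  76  62  61  62  60  58  56  58  58  56  56  55  57]
 [ 51  51  52  53  50  51  52  98 147 171 198 192 195 180 129 108 106 114 117 123 128 134 143 157 167 172 179 186]
 [ 50  52  50  52  51  52  53  60 130 170 131 124 130 145 160 138  89  94  96 102 104 109 116 123 134 136 142 148]
 [ 50  5
[... 2587 characters left out ...]
43462514)) top (np.float64(327.14636165862487), np.float64(184.53128033366025))
0.112 side (np.float64(341.54697890039154), np.float64(194.05036477100575)) top (np.float64(327.1824115216534), np.float64(180.7687329677629))
0.137 side (np.float64(341.7009050023217), np.float64(188.85111182902222)) top (np.float64(327.1939409342752), np.float64(179.56540076491723))
0.161 side (np.float64(341.85009915684765), np.float64(183.81169267191154)) top (np.float64(327.2054483760793), np.float64(178.3643616704282))
[[ 86 190 242 ...  59  69  95]
 [126 212 243 ...  72  92 134]
 [142 213 238 ...  99 120 141]
 ...
 [ 57  56  56 ...  56  57  58]
 [ 55  55  57 ...  53  56  56]
 [ 56  53  55 ...  53  57  57]]
```

Cap dark blob sits between the jaws at about (327.5,178), where an upright vial over the pot should project (327.2,178.4). The pot bore is now empty and the pot outline has not moved. I hand it in.

```bash
python3 -c "
from rig import env
print(env.sign_off())"
```

```text
the job is handed in; nothing more can be done
None
```

The job is handed in at about 18 s of the 64 s: the panel sits fully home in the foot's slot and is released, and the tongs, still squeezed, hold the vial about 10.7 cm above where it stood, over its unmoved pot and behind the shield. I checked the vial in the top view only, where its cap lines up as an upright vial's would; the verdict was not shown.

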